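Drive a rock core out of its sleeve block with a push-out drift

ROBOT

A 6-joint arm with a two-finger parallel gripper is mounted at the origin on the work surface. World frame = base frame: x ahead of the robot, y to its left, z up, the work surface at z = 0. Lengths are in m, angles in degrees, forces in N, time in s.
With the tool pointing down it reaches from about 0.275 to 0.75 m from the base axis. Payload 10.2 kg.
Tool frame: the origin (TCP) lies at the very end of the fingers, on their centre line; the grasp point (between the pads) lies 19 mm behind it (ctrl.grip_depth is the distance from the TCP to the grasp point, in m); z points along the fingers, y is the line along which they close (so a half turn about z gives the same grasp; the last joint's range is limited). The gripper opens to 85 mm and grips with 20 to 120 N. Pads are 22 mm wide; open, the fingers measure 114 mm over their backs; the gripper's body (76 mm by 85 mm) begins 54 mm behind the grasp point. The pads swing forward as they close: fully open they stand 13 mm farther back than shut.
Start: joints at [-82.643, 17.928, 85.812, -0, 76.261, -12.8], TCP at [0.181, -0.493, 0.231] pointing down, gripper open.
Joint ranges: [-168.41, 168.41], [-55.51, 124.54], [10.69, 146.95], [-70.63, 250.63], [1, 178], [-165.06, 165.06]. Speed limits (degrees/s): [136.94, 136.94, 172.46, 180, 180, 180].

INTERFACE

Orientations are given as [roll, pitch, yaw] about the fixed x, y, z axes, in that order (R = Rz(yaw) Ry(pitch) Rx(roll)).
In Python, from plant import ctrl gives the robot as it stands.
- The arm moves only by the shell command python3 -m crank 'ROWS' [FORCE]. ROWS is JSON, a list of rows, each a list of 7 numbers: the turn, a rotation vector about the tool's x, y, z in degrees, then the shift along the tool's x, y, z in mm, then the finger opening in mm, from 0 to 85.4. A call has 1 to 20 rows; each row is the pose to reach, as a shift and turn from the pose commanded when the call began, along the tool's axes at that moment; what a row does not reach only later rows make up. A row lasts 1/12 s, in which the tool goes at most 41.7 mm and 7.16 degrees, less where a joint would pass 70% of its speed; a pose out of reach is approached as far as the arm can. A call with a gripper value outside its range is refused whole. The fingers move at their own pace and stop on an object; FORCE is the grip in N (left out, the last holds). Time passes only in rows, so rows that repeat a pose let the fingers close. It gives the time, the measured TCP pose, the force, the opening and the grip force at its end, in the units of the state.
- ctrl.observe(): the state, without advancing time (a new reading comes with each control period).
- ctrl.camera(name): name is "side" or "top" or "wrist"; returns the picture (420x560x3 uint8, red, green, blue); there is no depth.
- ctrl.get_calibration(name): a dict with "vfov" (degrees; the focal length in pixels is half the picture's height over the tangent of half this angle, whatever the lens; pixels are square), "cx", "cy" (the principal point, pixels), "dist_coeffs" ([k1, k2, p1, p2, k3] as OpenCV has them; the pictures are not rectified), "position" and "rotation" of the camera in the world. Camera axes: x right, y down, z forward; pixel columns grow to the right and rows downward; lengths in m; the calibration is good to about 2 mm. A picture is of the moment at which its call begins: read the wrist's pose just before it. get_calibration takes no time and is no camera call; for the wrist camera it gives the pose at the moment of the call.
- ctrl.finish_job(): hands the job in; it is judged then, once.
The state is a dict: "clock": time; "joints": joint angles; "joint_velocities": joint speeds; "tau": joint torques, N m; "tool_pos": TCP position; "tool_rot": TCP orientation; "force": force on the tool from outside, world axes, zero at the start; "moment": the same for the moment, N m; "grip_width": finger opening in m; "grip_force": force on a finger pad.
Only numpy, scipy, OpenCV 4.12 (cv2) and the standard library are available. Lean on these libraries where they do the work, as an engineer would, in place of code of your own. Each camera call takes 0.05 s, during which the arm holds its last target. There are 200 camera calls.

TASK

A rock core is stuck in the level bore of the extraction stand. Take the slim push-out drift from the tool tray, push the core right through the bore with it until the core comes out of the far side and lies in the catch trough, then draw the drift out and lay it flat in the tool tray again. Leave the thick drift, the sample box, the end cap and the specimen pot where they are.

Things in the scene. Friction and masses are not known exactly. Their poses are not given: they have to be found in the camera images.
- stand: Extraction stand, fixed: grey pedestal on a dark base plate 220 x 100 mm, carrying an aluminium block (80 mm along x, 80 mm wide, 50 to 120 mm above the table; a brass plunger screw stands 24 mm above it) with a level bore, and an open catch trough on the block's +x face. Origin on the table under the block's centre; x along the bore towards the trough, z up
- bore_in (a point): centre of the bore's mouth on the side without trough, where the drift goes in; axes as stand (x into the bore). The bore is round, 31 mm in diameter, 80 mm long, open at both ends, axis 85 mm above the table. A sprung ball in its roof holds the core: pushing takes roughly 4 to 14 N
- bore_out (a point): centre of the bore's mouth on the trough side, 80 mm along x from bore_in, where the core comes out; axes as stand. From here the trough runs 120 mm along x to its end wall: 40 mm wide inside, floor 52 mm and wall tops 82 mm above the table
- core_centre (a point): centre of the rock core: reddish-brown cylinder 30 mm in diameter, 60 mm long, about 120 g, its own x along its length; at the start entirely inside the bore
- drift_grip (a point): centre of the handle of the slim push-out drift (loose, about 350 g, 195 mm long): steel handle 80 mm long, 24 x 24 mm square, then a plain round nose 24 mm in diameter, 115 mm long. x points along it to the nose, z is up as it lies. The nose's end face is 155 mm along x from here, the handle's rear end 40 mm behind, the balance point about 30 mm ahead
- drift_tip (a point): centre of the end face of the slim drift's nose; same axes as drift_grip
- tray: flat grey tool tray, fixed, 260 mm along its x, 240 mm along its y, floor 4 mm thick, walls 4 mm thick and 14 mm high; origin on the table at its centre. The two drifts lie in it along its x, noses to +x, about 100 mm apart
- thick_drift_grip (a point): centre of the handle of the thick drift, which lies beside the slim one and does not fit the bore: 170 mm long, 38 mm square handle (80 mm) and 38 mm round nose (90 mm); axes as drift_grip. To be left alone
- samplebox_mid (a point): centre of the blue open sample box with white insert, 110 x 70 x 26 mm; stands beside the trough, to be left alone
- endcap_mid (a point): centre of the loose aluminium ring-shaped end cap, 48 mm across, 14 mm high, lies beside the trough; to be left alone
- pot_mid (a point): centre of the clear specimen pot with grey lid, 64 mm across, 75 mm high; to be left alone
- drift: the slim drift as a whole; origin at its underside, 57.5 mm along x from the handle centre; axes as drift_grip
- core: the rock core as a whole; origin 15 mm below its centre when it lies level, axes as core_centre
Not all that is in view belongs to the job. Leave any red look-alike of the stand alone.

How it is judged:
By the outcome, as a careful person would: the job done as asked, in the order asked, and still so for the second after the job is handed in, with the robot touching nothing.
It also fails if it takes over 45 s, if anything falls off the work surface, if the arm or the gripper's body presses on something with over 40 N, if the wrist force passes 120 N, or if a joint passes its speed limit or range.

## Working session

There is one attempt and no reset: what is moved stays moved. The work goes in short steps, Python scripts to look and compute and a shell command to move; the robot and the scene stay as the last step left them, time stands still between calls to the robot, and variables do not carry over. Pictures are saved under pics/ and viewed, at most 10 in all, crops included, and the job is handed in when it is done.

```bash
mkdir -p pics; ls
python3 - <<'E'
from plant import ctrl
import cv2,numpy as np
s=ctrl.observe();print(s)
for n in("side","top"):
    im=ctrl.camera(n);cv2.imwrite(f"pics/{n}0.png",im[:,:,::-1]);print(n,ctrl.get_calibration(n))
print(ctrl.get_calibration("wrist"))
a=cv2.imread("pics/top0.png");
E
```

```text
pics
{'clock': 0.0, 'joints': array([-8.26433049e+01,  1.79594968e+01,  8.58548277e+01, -2.87460546e-04,
        7.62609000e+01, -1.27990818e+01]), 'joint_velocities': array([-0.0197094 , -0.00549484,  0.01065125, -0.10287096, -0.0178516 ,
       -0.13743571]), 'tau': array([ 6.07139336e-04, -4.12269223e+01, -2.59744924e+01, -1.96520118e-04,
        4.07767584e-03, -3.65466462e-05]), 'tool_pos': array([ 0.18086092, -0.49258346,  0.23072923]), 'tool_rot': array([-1.79926583e+02, -1.63924890e-02,  2.01558348e+01]), 'force': array([-0.76351365,  1.3716884 , -0.03105835]), 'moment': array([ 0.0538252 ,  0.00493666, -0.00344187]), 'grip_force': 0.0, 'grip_width': 0.0851088741602798}
side {'vfov': 44.77907414627413, 'cx': 275.32996454794215, 'cy': 209.00339394255718, 'dist_coeffs': array([-0.15013719,  0.        ,  0.        ,  0.        ,  0.        ]), 'position': array([0.12771701, 0.92812249, 0.96651802]), 'rotation': array([-132.54839775,    0.93239163, -158.13105389])}
top {'vfov': 42.36168264491854, 'cx': 273.82684424485103, 'cy': 217.71392343938007, 'dist_coeffs': array([-0.13794378,  0.        ,  0.        ,  0.        ,  0.        ]), 'position': array([0.39166294, 0.06402302, 1.3536143 ]), 'rotation': array([-176.28069032,    0.71292056,  -90.56385259])}
{'vfov': 70.0381422614018, 'cx': 275.8915169461757, 'cy': 206.09153297594864, 'dist_coeffs': array([0.01090411, 0.        , 0.        , 0.        , 0.        ]), 'position': array([ 0.24259098, -0.46951234,  0.37300411]), 'rotation': array([ 1.64833021e+02,  6.59511698e-03, -6.98543748e+01])}
```

View pics/top0.png

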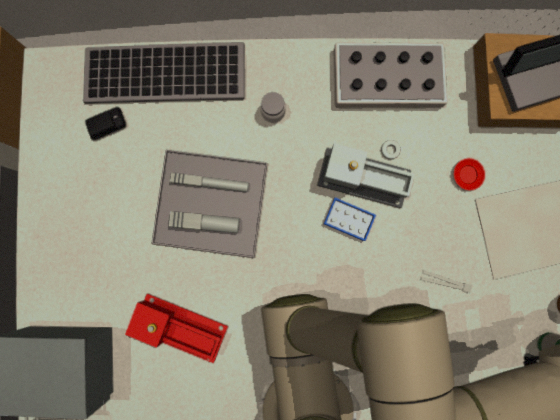

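View pics/side0.png

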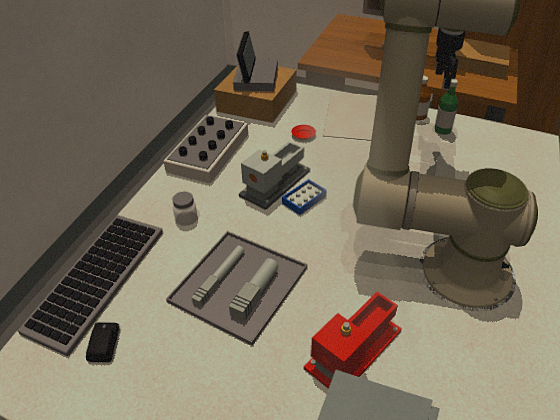

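Top view: the tray is around (210,203). The candidates in it are the slim drift at (208,182) and the thick drift at (205,222); the bright lines at (445,282) are unrelated. The grey stand is at (365,172), with its red look-alike at (178,328). I choose the slim (upper) drift and the grey stand, and check both in a close crop.

```bash
cat > h.py <<'E'
import numpy as np,cv2
from scipy.spatial.transform import Rotation as R
def cam(c):
    f=210/np.tan(np.radians(c['vfov']/2))
    K=np.array([[f,0,c['cx']],[0,f,c['cy']],[0,0,1.]])
    return K,np.array(c['dist_coeffs']),R.from_euler('xyz',c['rotation'],degrees=True).as_matrix(),np.array(c['position'])
def plane(c,px,z):
    K,d,Rm,p=cam(c)
    u=cv2.undistortPoints(np.array(px,float).reshape(-1,1,2),K,d).reshape(-1,2)
    r=np.c_[u,np.ones(len(u))]@Rm.T
    return p+r*((z-p[2])/r[:,2])[:,None]
def proj(c,P):
    K,d,Rm,p=cam(c)
    q=(np.array(P,float).reshape(-1,3)-p)@Rm
    return cv2.projectPoints(q,np.zeros(3),np.zeros(3),K,d)[0].reshape(-1,2)
E
python3 - <<'E'
import cv2,numpy as np
t=cv2.imread("pics/top0.png");s=cv2.imread("pics/side0.png")
def c(im,x,y,w,h):return cv2.resize(im[y:y+h,x:x+w],(400,300),interpolation=cv2.INTER_CUBIC)
o=np.vstack([np.hstack([c(t,155,150,100,75),c(t,315,140,100,75)]),np.hstack([c(s,175,230,120,90),c(s,230,130,100,75)])])
cv2.imwrite("pics/crop1.png",o)
E
```

```text
(no output)
```

View pics/crop1.png

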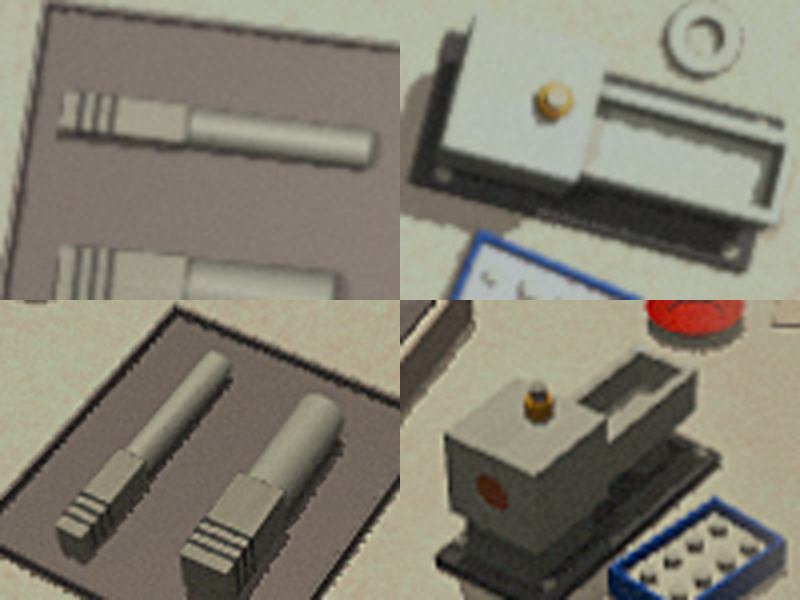

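The crop confirms it: the slim drift is the upper one, with its handle on the left (handle rear at crop (62,113), nose end at (375,148)). The stand's bore mouth, showing the red core, is at side crop (492,491). I measure both now.

Run:
```python
import cv2,numpy as np
from plant import ctrl
from h import *
ct,cs=ctrl.get_calibration("top"),ctrl.get_calibration("side")
t=cv2.imread("pics/top0.png")
# drift mask: greenish light vs tray mauve
g=t.astype(int);m=((g[:,:,1]-g[:,:,2]>-2)&(g[:,:,1]>80)).astype(np.uint8)
roi=np.zeros_like(m);roi[168:196,166:254]=1;m&=roi
n,l,st,ce=cv2.connectedComponentsWithStats(m);k=1+st[1:,4].argmax();print(st[k],ce[k])
ys,xs=np.where(l==k);P=plane(ct,np.c_[xs,ys],.022)[:,:2]
c=P.mean(0);w,v=np.linalg.eigh(np.cov((P-c).T));d=v[:,1];d*=-np.sign(d[1]) 
q=(P-c)@d;nrm=np.array([-d[1],d[0]]);wd=(P-c)@nrm
print("drift mid",c,"yaw",np.degrees(np.arctan2(d[1],d[0])),"ext",q.min(),q.max(),"width",wd.min(),wd.max())
# centreline fit
b=np.linspace(q.min()+.01,q.max()-.01,12);cl=[]
for a,e in zip(b[:-1],b[1:]):
    s=(q>=a)&(q<e);cl.append(((a+e)/2,(wd[s].min()+wd[s].max())/2,np.ptp(wd[s])))
cl=np.array(cl);f=np.polyfit(cl[:,0],cl[:,1],1);print(np.round(cl*1000,1));print("slope deg",np.degrees(f[0]))
mid=c+d*(q.min()+q.max())/2;print("mid ext",mid,"grip",c+d*(q.min()+.04),"tip",c+d*q.max())
# stand
px=np.array([[75,15],[206,45],[180,180],[42,150]])/4+[315,140]-.4
B=plane(ct,px,.12);print(B);C=B.mean(0);x=(B[1]+B[2]-B[0]-B[3])[:2];print("stand",C,"yaw",np.degrees(np.arctan2(x[1],x[0])),np.linalg.norm(B-np.roll(B,1,0),axis=1))
x/=np.linalg.norm(x);bi=np.r_[C[:2]-.04*x,.085];print("bore_in",bi,"proj side",proj(cs,bi),"measured",[230+92/4-.4,130+191/4-.4])
print(proj(cs,np.r_[(c+d*(q.max()-.195+.04)),.028]),proj(cs,np.r_[c+d*q.max(),.016]))
s=ctrl.observe();print(s['tool_pos'],s['tool_rot'])
```

```text
[221 181  27  11 111] [234.77477477 185.81081081]
drift mid [0.55861764 0.17571541] yaw -96.50056135226508 ext -0.03400316261051863 0.030777210831493602 width -0.010043665056416793 0.010025727509521118
[[-22.   -1.4  12.9]
 [-17.9  -1.2   7.4]
 [-13.8   0.6   9.9]
 [ -9.8  -1.5  10.2]
 [ -5.7   1.3   9.9]
 [ -1.6   0.7   7.7]
 [  2.5  -0.3   5.2]
 [  6.5  -1.   12.6]
 [ 10.6  -0.5  17.6]
 [ 14.7  -2.8  12.6]
 [ 18.7  -1.1  14.9]]
slope deg -1.1195703759432736
mid ext [0.55880025 0.17731801] grip [0.55793872 0.16975712] tip [0.55513326 0.14513607]
[[ 0.64257406 -0.06052674  0.12      ]
 [ 0.62445318 -0.13601228  0.12      ]
 [ 0.54606485 -0.1190199   0.12      ]
 [ 0.56412916 -0.03997558  0.12      ]]
stand [ 0.59430531 -0.08888362  0.12      ] yaw -103.17910445903622 [0.08109225 0.0776301  0.08020892 0.08108221]
bore_in [ 0.60342514 -0.04993714  0.085     ] proj side [[252.41577959 178.59698994]] measured [252.6, 177.35]
[[205.72933651 288.53307736]] [[240.18585201 249.19996828]]
[ 0.18087333 -0.49262486  0.23080344] [-1.79937196e+02 -1.36072960e-02  2.01577889e+01]
```

```bash
cat >> h.py <<'E'
def delta(pos,yaw):
    """row from measured pose to a tool-down pose: TCP pos (m), yaw (deg)"""
    from plant import ctrl
    s=ctrl.observe();A=R.from_euler('xyz',s['tool_rot'],degrees=True);B=R.from_euler('xyz',[180,0,yaw],degrees=True)
    print("turn",np.round((A.inv()*B).as_rotvec(degrees=True),1),"shift mm",np.round(A.inv().apply(np.array(pos)-s['tool_pos'])*1000,1))
E
python3 - <<'E'
from h import *
from plant import ctrl
ct,cs=ctrl.get_calibration("top"),ctrl.get_calibration("side")
o=np.array([155,150])-.4
top=plane(ct,np.array([[62,93],[62,133],[190,101],[190,145]])/4+o,.028)
nose=plane(ct,np.array([[190,105],[190,147],[370,129],[370,165],[377,148]])/4+o,.016)
print(top,nose)
so=np.array([175,230])-.3;S=120/400
print("side handle top corners",plane(cs,np.array([[58,220],[88,237],[125,147],[148,158]])*S+so,.028))
print("side tip",plane(cs,np.array([[220,65]])*S+so,.016))
r=top[:2,:2].mean(0);t=nose[4,:2];d=(t-r)/np.linalg.norm(t-r);print(np.linalg.norm(t-r),np.degrees(np.arctan2(d[1],d[0])),"grip",r+.04*d)
g=r+.04*d; delta([g[0]+0.0*d[0],g[1]+.0,.16],np.degrees(np.arctan2(d[1],d[0]))+180)
E
```

```text
[[0.59249731 0.33641556 0.028     ]
 [0.56744483 0.33624885 0.028     ]
 [0.58625698 0.25624746 0.028     ]
 [0.55882126 0.25621107 0.028     ]] [[0.58549732 0.25798335 0.016     ]
 [0.55907857 0.25794966 0.016     ]
 [0.5689079  0.14543222 0.016     ]
 [0.54637708 0.14556406 0.016     ]
 [0.55695544 0.14114494 0.016     ]]
side handle top corners [[0.59255316 0.32983243 0.028     ]
 [0.56607008 0.33516855 0.028     ]
 [0.57895675 0.25307614 0.028     ]
 [0.55880451 0.25624013 0.028     ]]
side tip [[0.55390782 0.14466263 0.016     ]]
0.19653953116793985 -96.72501528936398 grip [0.5752869  0.29660742]
turn [ -0.   -0.  -63.1] shift mm [ 642.2 -604.9   71.6]
```

```bash
python3 -m crank '[[0,0,-7,36,-34,0,85],[0,0,-14,72,-68,0,85],[0,0,-21,108,-102,5,85],[0,0,-28,144,-136,10,85],[0,0,-35,180,-170,15,85],[0,0,-42,216,-204,20,85],[0,0,-49,252,-238,25,85],[0,0,-56,288,-272,30,85],[0,0,-63,324,-306,35,85],[0,0,-63,350,-330,40,85],[0,0,-63,380,-358,45,85],[0,0,-63,410,-386,50,85],[0,0,-63,440,-414,55,85],[0,0,-63,470,-442,60,85],[0,0,-63,500,-470,65,85],[0,0,-63,530,-498,70,85],[0,0,-63,560,-526,70,85],[0,0,-63,590,-554,70,85],[0,0,-63,616,-580,70,85],[0,0,-63,642,-605,70,85]]' 120
python3 -m crank '[[0,0,0,0,0,0,85],[0,0,0,0,0,0,85]]'
python3 - <<'E'
from h import *
from plant import ctrl
im=ctrl.camera("wrist");cv2.imwrite("pics/w1.png",im[:,:,::-1])
np.save("w1.npy",ctrl.get_calibration("wrist"),allow_pickle=True)
delta([.575,.297,.16],83.3)
E
```

```text
clock: 1.77
tool_pos: [0.5523, 0.2514, 0.1616]
tool_rot: [-179.9, 0.0, 83.2]
force: [0.7, -1.1, -0.1]
grip_width: 0.085
grip_force: 0.0
clock: 1.93
tool_pos: [0.5519, 0.2506, 0.1609]
tool_rot: [-179.9, 0.0, 83.3]
force: [0.4, -0.4, 0.1]
grip_width: 0.0853
grip_force: 0.0
turn [-0.1  0.  -0.1] shift mm [50.1 17.5  1.3]
```

View pics/w1.png

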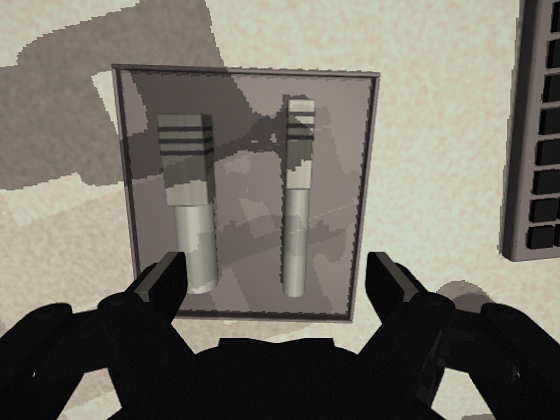

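The wrist view shows the slim drift on the right: handle rear at (301,99), handle/nose step at (299,188), nose end at (293,296). The thick one is at (187,200).

Run:
```python
from h import *
c=np.load("w1.npy",allow_pickle=True).item()
h=plane(c,[[289,99],[314,99],[287,188],[311.5,188]],.028);n=plane(c,[[284,215],[307,215],[283,285],[304,285],[293.5,296]],.016)
print(h,n)
r=h[:2].mean(0);t=n[4];d=(t-r)[:2];print(np.linalg.norm(d),np.degrees(np.arctan2(d[1],d[0])))
a=(h[0]+h[1])/2;b=(h[2]+h[3])/2;e=(b-a)[:2];print("handle yaw",np.degrees(np.arctan2(e[1],e[0])),np.linalg.norm(e))
a=(n[0]+n[1])/2;b=(n[2]+n[3])/2;e=(b-a)[:2];print("nose yaw",np.degrees(np.arctan2(e[1],e[0])))
m=h[:,:2].mean(0);u=d/np.linalg.norm(d);print("grip",m, "target +15",m+.015*u)
delta(np.r_[m+.015*u,.009],np.degrees(np.arctan2(d[1],d[0]))+180)
```

```text
[[0.57279706 0.33516032 0.028     ]
 [0.59431467 0.33258114 0.028     ]
 [0.56253917 0.25714106 0.028     ]
 [0.58534132 0.25442319 0.028     ]] [[0.55669959 0.22749716 0.016     ]
 [0.57959562 0.22477266 0.016     ]
 [0.54691284 0.14976662 0.016     ]
 [0.56924065 0.14712028 0.016     ]
 [0.55670613 0.13523449 0.016     ]]
0.20044266886493972 -97.69803544359384
handle yaw -97.01990769628662 0.07867839768583108
nose yaw -97.38586153131472
grip [0.57874806 0.29482643] target +15 [0.57673877 0.27996161]
turn [-0.1  0.   0.9] shift mm [ 33.5  21.5 152.3]
```

```bash
python3 -m crank '[[0,0,0.5,32,21,0,85],[0,0,0.5,32,21,40,85],[0,0,0.5,32,21,80,85],[0,0,0.5,32,21,115,85],[0,0,0.5,32,21,140,85],[0,0,0.5,32,21,154,85],[0,0,0.5,32,21,154,85],[0,0,0.5,32,21,154,20],[0,0,0.5,32,21,154,15],[0,0,0.5,32,21,154,15],[0,0,0.5,32,21,154,15],[0,0,0.5,32,21,154,15],[0,0,0.5,32,21,154,15],[0,0,0.5,32,21,154,15],[0,0,0.5,32,21,154,15],[0,0,0.5,32,21,154,15]]' 120
```

```text
clock: 3.32
tool_pos: [0.5772, 0.2787, 0.0096]
tool_rot: [179.9, -0.0, 82.7]
force: [-2.2, -0.6, 8.1]
grip_width: 0.0212
grip_force: 118.9
```

```bash
python3 -m crank '[[0,0,0,0,0,-20,15],[0,0,0,0,0,-50,15],[0,0,0,0,0,-90,15],[0,0,0,0,0,-130,15],[0,0,0,0,0,-160,15],[0,0,0,0,0,-170,15],[0,0,0,0,0,-170,15],[0,0,0,0,0,-170,15]]'
python3 - <<'E'
from h import *
from plant import ctrl
cs=ctrl.get_calibration("side")
im=ctrl.camera("wrist")[:,:,::-1];cw=ctrl.get_calibration("wrist");s2=ctrl.camera("side")[:,:,::-1]
cv2.imwrite("pics/s_lift.png",s2)
o=np.hstack([cv2.resize(im,(400,300)),cv2.resize(s2[130:310,150:390],(400,300))]);cv2.imwrite("pics/v2.png",o)
E
```

```text
clock: 3.98
tool_pos: [0.576, 0.2784, 0.1761]
tool_rot: [-179.8, 0.1, 82.7]
force: [-0.5, 0.1, -5.2]
grip_width: 0.0216
grip_force: 118.8
```

View pics/v2.png

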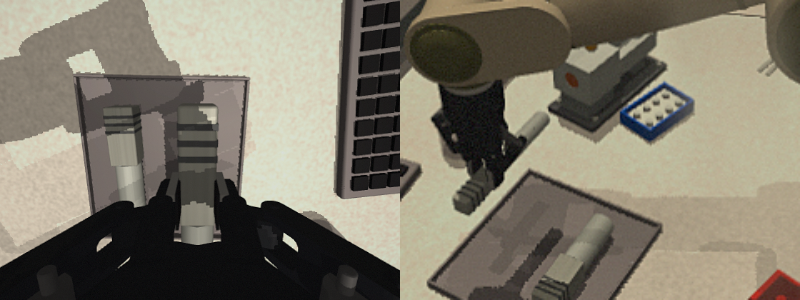

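Run:
```python
from h import *
from plant import ctrl
ct=ctrl.get_calibration("top")
print("pot",plane(ct,[[273,102]],.075))
u=np.array([np.cos(np.radians(-103.2)),np.sin(np.radians(-103.2))]);b=np.array([.6034,-.0499])
delta(np.r_[b-u*.1635,.13],76.8)
```

```text
pot [[0.7547958  0.07835616 0.075     ]]
turn [-0.3  0.1  5.8] shift mm [-159.1   86.3   45. ]
```

```bash
python3 -m crank '[[0,0,1,-20,11,0,15],[0,0,2,-50,27,5,15],[0,0,3,-85,46,10,15],[0,0,4,-120,65,15,15],[0,0,5,-145,79,25,15],[0,0,5.8,-159,86,45,15],[0,0,5.8,-159,86,75,15],[0,0,5.8,-159,86,92,15],[0,0,5.8,-159,86,97,15],[0,0,5.8,-159,86,97,15],[0,0,5.8,-159,86,97,15]]'
python3 - <<'E'
from h import *
from plant import ctrl
a=ctrl.camera("side")[:,:,::-1];t=ctrl.camera("top")[:,:,::-1];w=ctrl.camera("wrist")[:,:,::-1]
for n,i in zip("stw",(a,t,w)):cv2.imwrite(f"pics/pre_{n}.png",i)
c=lambda im,x,y,w,h:cv2.resize(im[y:y+h,x:x+w],(400,300),interpolation=cv2.INTER_CUBIC)
cv2.imwrite("pics/v3.png",np.vstack([np.hstack([c(a,160,130,160,120),c(t,260,120,120,90)]),np.hstack([c(w,0,0,560,420),c(a,220,150,60,45)])]))
E
```

```text
clock: 5.0
tool_pos: [0.6419, 0.1101, 0.0813]
tool_rot: [-180.0, -0.0, 76.9]
force: [-0.4, 0.2, -3.4]
grip_width: 0.0215
grip_force: 118.5
```

View pics/v3.png

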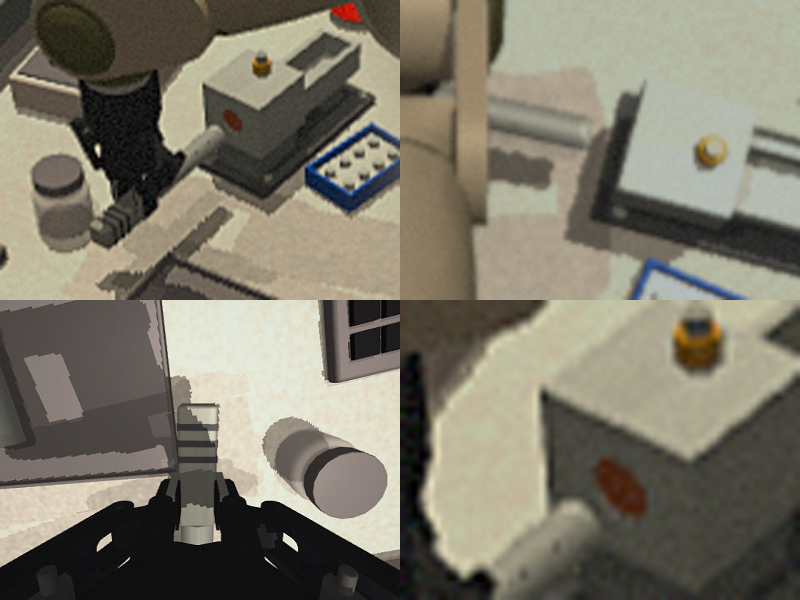

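The nose stands just before the mouth: its end is at the lower-left of the red core in the side view, at about top pixel (315,159). I measure the nose edges along columns to get the axis.

Run:
```python
from h import *
from plant import ctrl
t=cv2.imread("pics/pre_t.png").astype(int)
for x in range(290,320,4): print(x,t[142:172,x,1])
ct=ctrl.get_calibration("top");cs=ctrl.get_calibration("side")
u=np.array([np.cos(np.radians(-103.1)),np.sin(np.radians(-103.1)),0]);n=np.array([-u[1],u[0],0])
T=np.array([.6419,.1101,.0813+.0064])
for k in (.07,.10,.1385): print(k,"axis",proj(ct,T+k*u).round(1),"edges",proj(ct,[T+k*u+.012*n,T+k*u-.012*n]).round(1).tolist())
# side sub-crop tip
print("side tip pred",proj(cs,T+.1385*u),"face top/bot",proj(cs,[T+.1385*u+[0,0,.012],T+.1385*u-[0,0,.012]]).round(1).tolist())
b=np.array([.6034,-.0499,.085]);print("bore side pred",proj(cs,b),"vs 252.6,177.3")
s=cv2.imread("pics/pre_s.png");
cv2.imwrite("pics/v4.png",np.hstack([cv2.resize(s[160:200,225:265],(400,400),interpolation=cv2.INTER_NEAREST),cv2.resize(cv2.imread("pics/pre_t.png")[140:180,285:325],(400,400),interpolation=cv2.INTER_NEAREST)]))
```

```text
290 [156 159 155 157 161 163 161 141 127 136 146 154 149 137 118  99  81 100
 128 138 143 143 136 105  83  84  83  82  82  82]
294 [171 161 162 161 161 157 155 148 133 126 138 150 154 152 131 107  94  84
 110 136 145 143 148 112  90  86  84  86  87  82]
298 [170 164 159 161 159 157 156 154 150 135 130 141 148 157 150 135 116  99
  88 116 138 149 150 153 142 109  88  86  84  86]
302 [168 164 160 161 157 159 156 154 153 141 125 130 141 152 157 149 133 117
  99  82 113 134 141 143 143 111  88  85  83  84]
306 [164 166 167 166 163 159 157 157 160 159 142 123 127 145 156 156 147 133
 115 100  89 123 142 143 144 152 147 144 142 152]
310 [163 161 160 157 159 161 161 163 164 164 166 146 129 133 143 158 158 146
 129 116  98  87 123 143 145 147 157 161 159 157]
314 [158 165 164 162 162 159 155 157 162 163 167 161 143 128 140 160 177 171
 162 140 118 102 102 139 157 152 152 130 118 118]
318 [183 181 171 161 165 162 163 159 160 161 160 160 163 157 156 160 164 160
 132 100  88  85  83  87  84  81  82  83  87  87]
0.07 axis [[288.9 153.4]] edges [[290.0, 148.5], [287.8, 158.3]]
0.1 axis [[301.3 156.1]] edges [[302.3, 151.2], [300.2, 161.0]]
0.1385 axis [[317.2 159.6]] edges [[318.3, 154.7], [316.1, 164.5]]
side tip pred [[246.23498169 182.729629  ]] face top/bot [[246.0, 179.3], [246.5, 186.1]]
bore side pred [[252.41870362 178.60704345]] vs 252.6,177.3
```

View pics/v4.png

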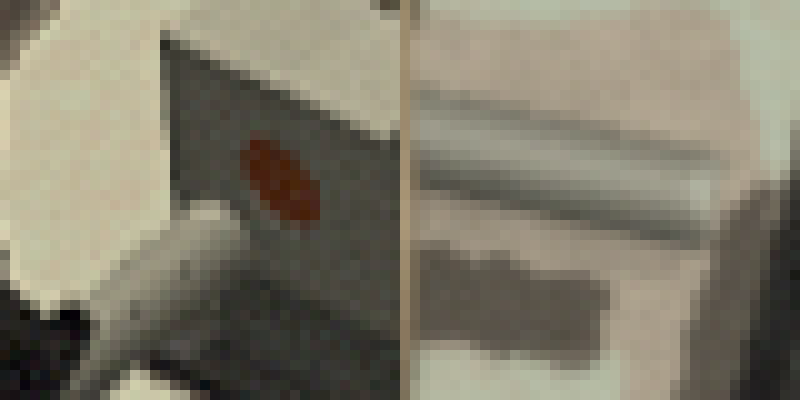

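Run:
```python
from h import *
from plant import ctrl
from scipy.ndimage import map_coordinates
s=cv2.imread("pics/pre_s.png").astype(float)
cs=ctrl.get_calibration("side")
st=ctrl.observe();print(st['tool_pos'],st['tool_rot'])
u=np.array([np.cos(np.radians(-103.1)),np.sin(np.radians(-103.1)),0])
T=np.array([.6419,.1101,.0813+.0064])
a,b=proj(cs,[T+.06*u,T+.1385*u]);d=(b-a)/np.linalg.norm(b-a);n=np.array([-d[1],d[0]])
w=np.arange(-8,9)
for k in (.075,.09,.105,.12,.13):
    p=proj(cs,T+k*u)[0]+w[:,None]*n
    print(k,np.round(p[8],1),map_coordinates(s[:,:,1],[p[:,1],p[:,0]],order=1).astype(int))
print(d,n)
# silhouette half width px
print(np.linalg.norm(proj(cs,T+.1*u+[0,0,.012])-proj(cs,T+.1*u)))
g=cv2.imread("pics/side0.png").astype(int);m=(g[:,:,2]-g[:,:,1]>25);m[:165]=0;m[190:]=0;m[:,:240]=0;m[:,265:]=0
y,x=np.where(m);print("core",x.mean(),y.mean(),x.min(),x.max(),y.min(),y.max())
bi=np.array([.6034,-.0499,.085]);th=np.linspace(0,6.28,60);e=np.array([-u[1],u[0],0])
for r in(.015,):
  q=proj(cs,[bi+.01*u+r*(np.cos(a)*e+np.sin(a)*np.array([0,0,1])) for a in th]);print(q.min(0),q.max(0))
```

```text
[0.64230515 0.11007161 0.08255603] [ 1.79875505e+02 -2.79000400e-02  7.68771898e+01]
0.075 [231.6 195.5] [ 71  52  30  38  29  32  38  22  29  67  98  75  67 117 174 167 162]
0.09 [235.1 192.4] [184 187 188 175 146 125 124 122 133 113  94  76  76  98 141 148 176]
0.105 [238.6 189.4] [187 183 186 186 163 144 149 142 125 112 101  83  68  70  77  73  57]
0.12 [242.1 186.4] [184 188 191 185 165 144 148 145 128 100 100  86  70  64  56  54  50]
0.13 [244.3 184.4] [185 192 195 193 145 144 148 144 131 112 102  83  69  59  50  49  48]
[ 0.75275682 -0.65829869] [0.65829869 0.75275682]
3.4617766882495733
core 252.78947368421052 177.78947368421052 250 256 174 181
[250.2504708  172.02918666] [258.98986741 181.32701322]
```

```bash
python3 -m crank '[[0,0,0,0,0,0,15],[0,0,0,0,0,0,15]]'
python3 - <<'E'
from h import *
u=np.array([np.cos(np.radians(-103.2)),np.sin(np.radians(-103.2))]);b=np.array([.6034,-.0499])
from plant import ctrl
for i in range(3):
    delta(np.r_[b-u*.1635,.0786],76.8); ctrl.camera("top")
E
```

```text
clock: 5.32
tool_pos: [0.642, 0.1099, 0.082]
tool_rot: [179.9, -0.0, 76.9]
force: [0.1, 0.9, -3.4]
grip_width: 0.0215
grip_force: 118.5
turn [ 0.1 -0.   0.1] shift mm [-0.9 -1.1  3.4]
turn [ 0.  -0.   0.1] shift mm [-0.9 -1.   3.2]
turn [ 0.  -0.   0.1] shift mm [-0.8 -0.9  3. ]
```

```bash
python3 -m crank '[[0,0,0,0,-0.5,3,15],[0,0,0,-10,-0.5,3,15],[0,0,0,-20,-0.5,3,15],[0,0,0,-26,-0.5,3,15],[0,0,0,-30,-0.5,3,15],[0,0,0,-34,-0.5,3,15],[0,0,0,-38,-0.5,3,15]]'
```

```text
clock: 6.05
tool_pos: [0.6326, 0.0735, 0.0785]
tool_rot: [180.0, -0.1, 76.8]
force: [0.3, 7.3, -3.9]
grip_width: 0.0212
grip_force: 118.6
```

```bash
python3 -m crank '[[0,0,0,-5,0,0,15],[0,0,0,-10,0,0,15],[0,0,0,-10,0,0,15]]'
python3 - <<'E'
from h import *
from plant import ctrl
s=ctrl.camera("side")[:,:,::-1];t=ctrl.camera("top")[:,:,::-1]
c=lambda im,x,y,w,h:cv2.resize(im[y:y+h,x:x+w],(400,300),interpolation=cv2.INTER_CUBIC)
cv2.imwrite("pics/v5.png",np.hstack([c(s,220,145,80,60),c(t,290,130,120,90)]))
E
```

```text
clock: 6.3
tool_pos: [0.6302, 0.0628, 0.0784]
tool_rot: [180.0, -0.0, 76.8]
force: [0.3, 2.0, -3.6]
grip_width: 0.0215
grip_force: 118.7
```

View pics/v5.png

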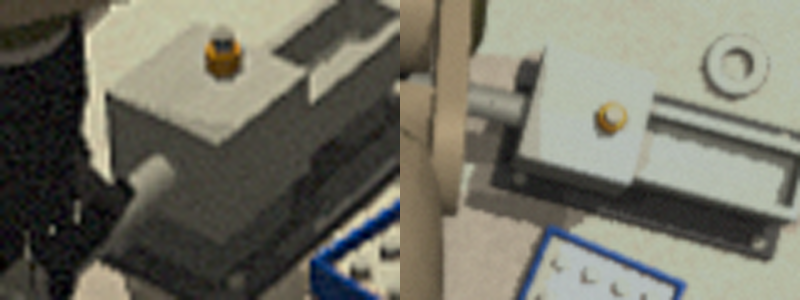

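```bash
python3 -m crank '[[0,0,0,-4,0,0,15],[0,0,0,-8,0,0,15],[0,0,0,-12,0,0,15],[0,0,0,-16,0,0,15],[0,0,0,-20,0,0,15],[0,0,0,-24,0,0,15],[0,0,0,-28,0,0,15],[0,0,0,-32,0,0,15],[0,0,0,-36,0,0,15],[0,0,0,-40,0,0,15],[0,0,0,-44,0,0,15]]'
```

```text
clock: 7.32
tool_pos: [0.6203, 0.0203, 0.0783]
tool_rot: [180.0, 0.0, 76.9]
force: [0.7, 1.6, -3.8]
grip_width: 0.0209
grip_force: 118.8
```

```bash
python3 -m crank '[[0,0,0,-4,0,0,15],[0,0,0,-8,0,0,15],[0,0,0,-12,0,0,15],[0,0,0,-16,0,0,15],[0,0,0,-20,0,0,15],[0,0,0,-24,0,0,15],[0,0,0,-28,0,0,15],[0,0,0,-32,0,0,15],[0,0,0,-35,0,0,15],[0,0,0,-35,0,0,15],[0,0,0,-35,0,0,15]]'
python3 - <<'E'
from h import *
from plant import ctrl
s=ctrl.camera("side")[:,:,::-1];t=ctrl.camera("top")[:,:,::-1]
c=lambda im,x,y,w,h:cv2.resize(im[y:y+h,x:x+w],(400,300),interpolation=cv2.INTER_CUBIC)
cv2.imwrite("pics/v6.png",np.hstack([c(s,220,125,100,75),c(t,320,130,100,75)]))
E
```

```text
clock: 8.23
tool_pos: [0.6123, -0.0139, 0.0782]
tool_rot: [-180.0, 0.0, 76.8]
force: [-0.1, -0.5, -3.4]
grip_width: 0.0214
grip_force: 118.6
```

View pics/v6.png

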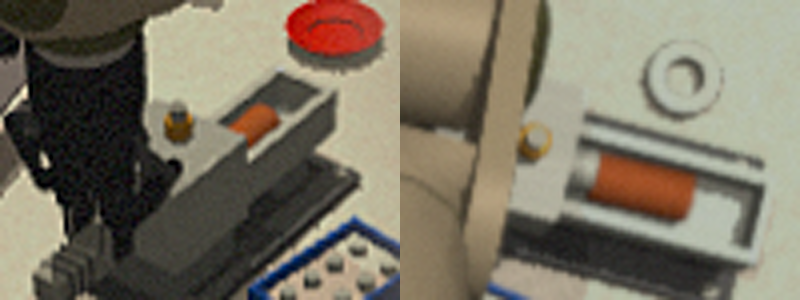

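The core lies level in the trough at top crop (645,185), with the nose tip behind it at (580,175). I draw the drift straight out.

```bash
python3 -m crank '[[0,0,0,5,0,0,15],[0,0,0,13,0,0,15],[0,0,0,23,0,0,15],[0,0,0,33,0,0,15],[0,0,0,43,0,0,15],[0,0,0,53,0,0,15],[0,0,0,63,0,0,15],[0,0,0,73,0,0,15],[0,0,0,83,0,0,15],[0,0,0,93,0,0,15],[0,0,0,103,0,0,15],[0,0,0,118,0,0,15],[0,0,0,133,0,0,15],[0,0,0,140,0,-10,15],[0,0,0,140,0,-40,15],[0,0,0,140,0,-50,15],[0,0,0,140,0,-50,15]]'
python3 - <<'E'
from h import *
delta([.5772,.2787,.06],82.7)
E
```

```text
clock: 9.75
tool_pos: [0.6459, 0.1229, 0.132]
tool_rot: [179.6, -0.1, 76.9]
force: [0.5, 0.1, -3.9]
grip_width: 0.0213
grip_force: 118.9
turn [ 0.4 -0.1 -5.8] shift mm [ 136.  -102.7   71.5]
```

```bash
python3 -m crank '[[0,0,-1,22,-17,0,15],[0,0,-2,45,-34,0,15],[0,0,-3,70,-53,0,15],[0,0,-4,95,-72,10,15],[0,0,-5,120,-91,30,15],[0,0,-5.8,136,-103,50,15],[0,0,-5.8,136,-103,68,15],[0,0,-5.8,136,-103,72,15],[0,0,-5.8,136,-103,72,15],[0,0,-5.8,136,-103,72,15],[0,0,-5.8,136,-103,72,15]]'
python3 - <<'E'
from h import *
delta([.5772,.2787,.0105],82.7)
E
```

```text
clock: 10.67
tool_pos: [0.5759, 0.2779, 0.0575]
tool_rot: [179.9, -0.0, 82.6]
force: [0.1, 0.8, -3.7]
grip_width: 0.0212
grip_force: 118.7
turn [ 0.1 -0.  -0.1] shift mm [ 1.   1.1 47. ]
```

```bash
python3 -m crank '[[0,0,0,1,1,10,15],[0,0,0,1,1,22,15],[0,0,0,1,1,33,15],[0,0,0,1,1,41,15],[0,0,0,1,1,45,15],[0,0,0,1,1,46,15],[0,0,0,1,1,46,15],[0,0,0,1,1,46,15]]'
```

```text
clock: 11.33
tool_pos: [0.5761, 0.2794, 0.0101]
tool_rot: [180.0, -0.0, 82.7]
force: [0.4, 0.2, -3.5]
grip_width: 0.0213
grip_force: 118.9
```

```bash
python3 -m crank '[[0,0,0,0,0,0.5,15],[0,0,0,0,0,1,15],[0,0,0,0,0,1,15],[0,0,0,0,0,1,15]]'
```

```text
clock: 11.67
tool_pos: [0.5761, 0.2794, 0.0097]
tool_rot: [180.0, -0.0, 82.7]
force: [-2.4, -0.7, 2.2]
grip_width: 0.021
grip_force: 119.6
```

Touching. I open, lift clear and look.

```bash
python3 -m crank '[[0,0,0,0,0,0,30],[0,0,0,0,0,0,50],[0,0,0,0,0,0,70],[0,0,0,0,0,0,85],[0,0,0,0,0,0,85],[0,0,0,0,0,0,85],[0,0,0,0,0,0,85],[0,0,0,0,0,-15,85],[0,0,0,0,0,-40,85],[0,0,0,0,0,-80,85],[0,0,0,0,0,-120,85],[0,0,0,0,0,-150,85],[0,0,0,0,0,-180,85],[0,0,0,0,0,-200,85],[0,0,0,0,0,-200,85],[0,0,0,0,0,-200,85]]'
python3 - <<'E'
from h import *
from plant import ctrl
s=ctrl.camera("side")[:,:,::-1];t=ctrl.camera("top")[:,:,::-1];w=ctrl.camera("wrist")[:,:,::-1]
c=lambda im,x,y,w,h:cv2.resize(im[y:y+h,x:x+w],(400,300),interpolation=cv2.INTER_CUBIC)
cv2.imwrite("pics/v7.png",np.vstack([np.hstack([c(s,150,110,260,195),c(t,300,120,120,90)]),np.hstack([c(w,0,0,560,420),c(t,150,30,300,225)])]))
E
```

```text
clock: 13.0
tool_pos: [0.5762, 0.2794, 0.21]
tool_rot: [179.9, -0.0, 82.7]
force: [-0.2, -0.3, -0.7]
grip_width: 0.085
grip_force: 0.0
```

View pics/v7.png

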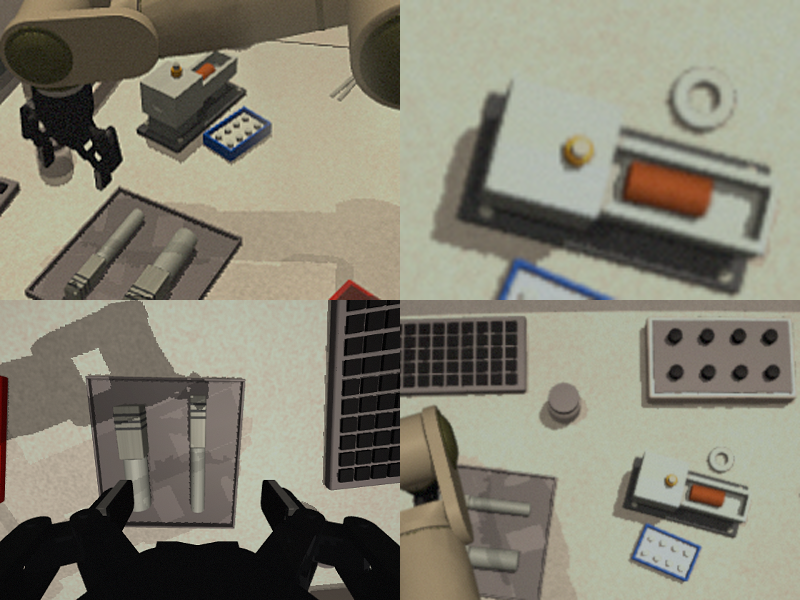

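The core lies in the trough at top crop (670,188). The slim drift is flat in the tray at wrist crop (198,450), and the other objects are where they were.

```bash
python3 -c "
from plant import ctrl
print(ctrl.finish_job())"
```

```text
the job is handed in; nothing more can be done
None
```

The job is handed in at about 13 s of the 45 s limit: the core lies in the catch trough, the slim drift is flat in the tool tray again, and the final pictures show the other objects where they were.

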